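# Lock the bayonet cap on the carburetor

### The arm

A 6-joint arm with a two-finger parallel gripper is mounted at the origin on the work surface. World frame = base frame: x ahead of the robot, y to its left, z up, the work surface at z = 0. Lengths are in m, angles in rad, forces in N, time in s.
With the tool pointing down it reaches from about 0.4 to 0.825 m from the base axis. Payload 7 kg.
Tool frame: the origin (TCP) lies on the centre line of the jaws, within the pads' length; the fingertips stand 22 mm ahead of it and the grasp point (between the pads) lies 3 mm ahead of it; z points along the fingers, y is the line along which they close (so a half turn about z gives the same grasp; the last joint's range is limited). The gripper opens to 88 mm and grips with 3 to 60 N. Pads are 19 mm wide; open, the fingers measure 130 mm over their backs; the gripper's body (78 mm by 193 mm) begins 47 mm behind the grasp point.
Start: joints at [-0.923, 0.359, 0.012, 0, -1.224, -0.288], TCP at [0.238, -0.632, 0.249] pointing down, gripper open.
Joint ranges: [-3.07, 3.07], [-1.43, 2.12], [-1.02, 1.25], [-3.03, 1.67], [-3.05, -0], [-3.03, 3.03]. Speed limits (rad/s): [2.39, 2.39, 3.01, 3.14, 3.14, 3.14].

### API

Orientations are given as [roll, pitch, yaw] about the fixed x, y, z axes, in that order (R = Rz(yaw) Ry(pitch) Rx(roll)).
In Python, from station import monitor, viewer, order gives the robot as it stands. The module is installed in compiled form; this text tells all that it offers.
- The arm moves only by the tool servo_tool, never from a script. Its argument "targets" is a list of rows, each an object with "angular": the turn, a rotation vector about the tool's x, y, z in degrees, a list of three; "xyz": the shift along the tool's x, y, z in cm, a list of three; "claw": the finger opening in cm, from 0 to 8.76. A call has 1 to 20 rows; each row shifts and turns the commanded pose from where the row before left it, along the tool's axes as they then stand; what a row does not reach is not made up. A row lasts 1/10 s, in which the tool goes at most 50 mm and 8.59 degrees, less where a joint would pass 70% of its speed; a pose out of reach is approached as far as the arm can. A call is refused whole if a number of a shift passes 5 or a number of a turn 8.59, either way. A call with a gripper value outside its range is refused whole. The fingers move at their own pace and stop on an object; "force" is the grip in N (left out, the last holds). Time passes only in rows, so rows that do not move let the fingers close. It gives the time, the measured TCP pose, the force, the opening and the grip force at its end, in the units of the state.
- monitor.get_state(): the state, without advancing time (a new reading comes with each control period).
- viewer.grab_frame(name): name is "side" or "top" or "wrist"; returns a dict with "color" (400x640x3 uint8, blue, green, red), "fovy" (degrees; the focal length in pixels is half the picture's height over the tangent of half this angle, whatever the lens; pixels are square), "cx", "cy" (the principal point, pixels), "R" (3x3) and "t" (3): a world point X has camera coordinates R X + t. Camera axes: x right, y down, z forward; pixel columns grow to the right and rows downward; lengths in m; the calibration is good to about 2 mm. A picture is of the moment at which its call begins. There is no depth.
- order.job_done(): hands the job in; it is judged then, once.
The state is a dict: "t": time; "q": joint angles; "qd": joint speeds; "joint_efforts": joint torques, N m; "eef_pos": TCP position; "ee_rot": TCP orientation; "force": force on the tool from outside, world axes, zero at the start; "moment": the same for the moment, N m; "width": finger opening in m; "gripper_force": force on a finger pad.
Only numpy, scipy, OpenCV 4.12 (cv2) and the standard library are available. Lean on these libraries where they do the work, as an engineer would, in place of code of your own. Each camera call takes 0.05 s, during which the arm holds its last target. There are 200 camera calls.

### The job

One of the two bolted-down carburetors has its cap standing up unlocked on the throttle spring, its T-grip in line with the carburetor's throat; the other is already locked, so do not take its cap out of its notch. Push the standing cap straight down until it stops, twist it about 55 degrees clockwise seen from above, and let it spring up into its notch, then let go.

Things in the scene. Friction and masses are not known exactly. Their poses are not given: they have to be found in the camera images.
- cap_grip (a point): Centre of the unlocked cap's T-grip: a steel bar 42 mm long (x axis), 12 thick (y), 22 tall (z up), centre 137 mm above the bench, on a vertical stem 14 mm across, 23 long, through this point. The steel cap below sits in the carburetor's collar (64 mm across, rim 100 mm above the bench) and stays on the stem's axis. The bar starts along the throat, a level barrel 106 mm long. Carburetor fixed.
- cap_press (a joint): How far that cap is pushed down, m: 0 standing up, 0.012 on its stop, about 0.004 locked in the notch. The spring pushes up with 3 N at 0 and 9 N at the stop. Its two lugs pass under the lips only beyond 0.0085.
- cap_turn (a joint): Turn of that cap, rad, growing clockwise seen from above: 0 with the bar along the throat (starts at -0.1 to 0.1), end stop 1.13. From about 0.14 to 0.75 the lips bar the lugs unless the cap is held down; from about 0.77 to 1.13 the lugs stand under the notch and rise into it when let up (middle 0.95).
- done_turn (a joint): The same turn of the other carburetor's cap, of the same shape and size but already locked: its bar stands about 0.95 rad (55 degrees) clockwise from its throat. It is in its notch from about 0.75 to 1.13.
Not all that is in view belongs to the job. Leave any purple look-alike of the part that bears cap_grip alone.

How it is judged:
On the way:
1. the cap is pushed down below the lips before it is turned under them (value of joint cap_press above 0.0075 m and value of joint cap_turn below 0.45 rad), for 0.02 s.
At the end, for the whole second after the job is handed in: The cap is locked: turned 0.72 to 1.2 rad clockwise, risen into its notch (2 to 6 mm below its standing height), at rest and released (value of joint cap_turn between 0.72 and 1.2 rad and value of joint cap_press between 0.002 and 0.006 m and velocity of joint cap_press between -0.01 and 0.01 m/s and velocity of joint cap_turn between -0.1 and 0.1 rad/s); the robot touches nothing.
It fails at once if the other, already locked cap is taken out of its notch (value of joint done_turn below 0.68 rad).
It also fails if it takes over 32 s, if anything falls off the work surface, if the arm or the gripper's body presses on something with over 40 N, if the wrist force passes 120 N, or if a joint passes its speed limit or range.

## Working session

There is one attempt and no reset: what is moved stays moved. The work goes in short steps, Python scripts to look and compute and a tool call to move; the robot and the scene stay as the last step left them, time stands still between calls to the robot, and variables do not carry over. Pictures are saved under pics/ and viewed, at most 10 in all, crops included, and the job is handed in when it is done.

Besides the shell and the picture viewer there is one more tool, called as name(argument=value, ...), one argument or row to a line, values as JSON. servo_tool: Moves the arm, as the interface text tells. Its arguments: {"type":"object","properties":{"targets":{"type":"array"},"force":{"type":"number"}},"required":["targets"]}

```bash
mkdir -p pics; cat > h.py <<'E'
import numpy as np, cv2
from station import monitor, viewer, order
def grab(n):
    f=viewer.grab_frame(n); f['f']=200/np.tan(np.radians(f['fovy'])/2); f['R']=np.array(f['R']); f['t']=np.array(f['t']); return f
def ray(f,u,v):
    d=f['R'].T@np.array([(u-f['cx'])/f['f'],(v-f['cy'])/f['f'],1]); return -f['R'].T@f['t'],d
def onz(f,u,v,z):
    c,d=ray(f,u,v); return c+d*(z-c[2])/d[2]
def proj(f,X):
    p=f['R']@np.array(X)+f['t']; return f['f']*p[:2]/p[2]+[f['cx'],f['cy']]
E
python3 - <<'E'
from h import *
import pickle
for n in('top','side','wrist'):
    f=grab(n); cv2.imwrite(f'pics/{n}0.png',f['color']); pickle.dump(f,open(n+'0.pkl','wb'))
    print(n,f['fovy'],f['R'].T@-f['t'],f['R'][2])
s=monitor.get_state();print(s)
E
```

```text
top 51.482239399561685 [0.39156841 0.00335971 0.99858905] [ 0.05700977  0.00295773 -0.99836924]
side 46.9678927432814 [-0.09521542  0.61242332  0.65265249] [ 0.55229666 -0.6051785  -0.57334752]
wrist 60.265681237369925 [ 0.17456334 -0.65522521  0.38425259] [ 0.23826275  0.09046713 -0.96697806]
{'t': 0.15, 'q': array([-9.22874848e-01,  3.59259494e-01,  1.13073247e-02, -2.59138590e-04,
       -1.22411253e+00, -2.88125397e-01]), 'qd': array([ 0.00085635, -0.00156509,  0.00424512,  0.00109123,  0.00045391,
       -0.00230459]), 'joint_efforts': array([-1.23112139e-03, -5.83278465e+01,  2.93289202e+01,  7.00122088e+00,
        8.79211962e-03, -1.00158429e-04]), 'eef_pos': array([ 0.23753936, -0.63147247,  0.24782961]), 'ee_rot': array([ 3.14030733e+00, -1.26851702e-04, -2.78188470e+00]), 'force': array([0.32174039, 0.30121709, 0.1510308 ]), 'moment': array([0.01839282, 0.01161492, 0.02264103]), 'gripper_force': 0.0, 'width': 0.08789998021680093}
```

View pics/top0.png

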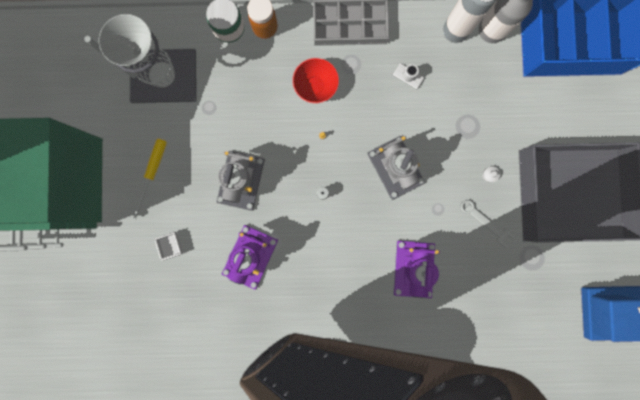

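View pics/side0.png

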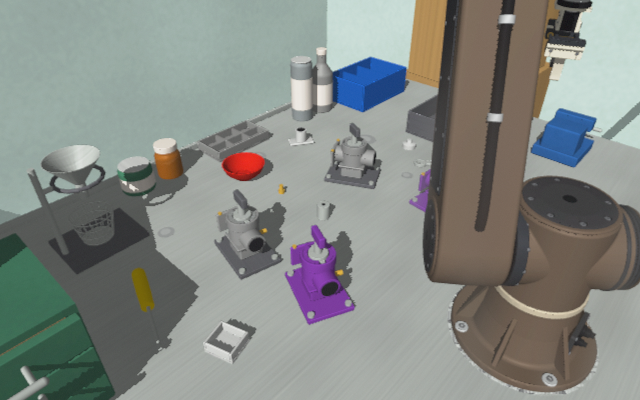

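The top view shows two grey carburetors, A at (240,178) and B at (398,166), and two purple look-alikes at (250,257) and (416,268) to leave alone. In the side view A is at (243,230) and B at (353,155). I'll enlarge both grey ones to see which bar lies along its throat.

```bash
python3 - <<'E'
from h import *
import pickle
t=pickle.load(open('top0.pkl','rb'));s=pickle.load(open('side0.pkl','rb'))
c=lambda f,x,y,w:cv2.resize(f['color'][y:y+w*3//4,x:x+w],(400,300),interpolation=cv2.INTER_CUBIC)
cv2.imwrite('pics/crop1.png',np.vstack([np.hstack([c(t,200,148,80),c(t,358,135,80)]),np.hstack([c(s,195,180,120),c(s,300,115,120)])]))
E
```

```text
(no output)
```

View pics/crop1.png

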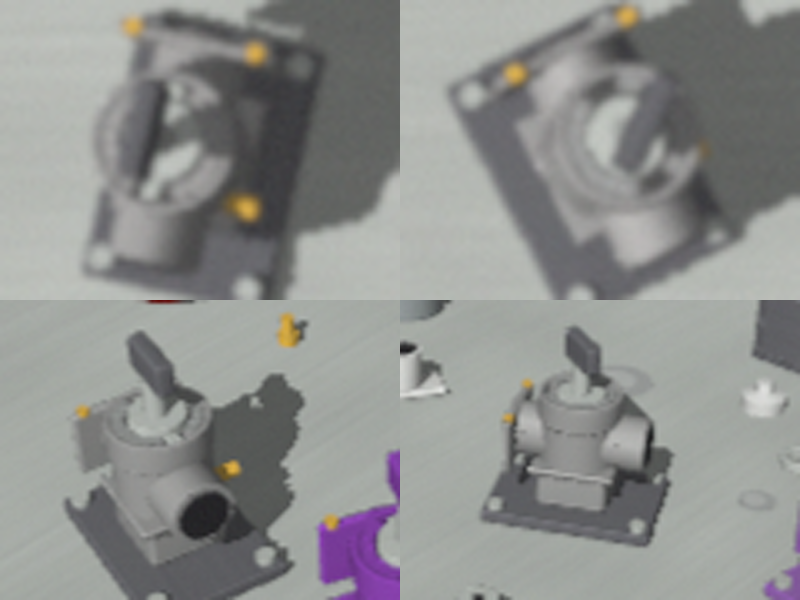

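A (left crops) has its bar along the throat and standing high, so it is the unlocked cap. B's bar is about 55° clockwise of its throat, so B is locked. In the top view A's bar runs about (231,166) to (226,184). Next I'll triangulate it.

```bash
python3 - <<'E'
from h import *
import pickle
t=pickle.load(open('top0.pkl','rb'));s=pickle.load(open('side0.pkl','rb'))
def mask(f,x0,y0,x1,y1,th):
    g=cv2.cvtColor(f['color'],cv2.COLOR_BGR2GRAY)[y0:y1,x0:x1]
    n,l,st,ce=cv2.connectedComponentsWithStats((g<th).astype(np.uint8),connectivity=4)
    for i in range(1,n):
        if st[i,4]>30:
            p=np.argwhere(l==i)[:,::-1].astype(np.float32)+[x0,y0]
            print(th,st[i,4],cv2.minAreaRect(p.astype(np.float32)))
for th in(90,100,110): mask(t,219,160,248,190,th); mask(s,228,187,252,212,th)
print(onz(t,228.4,174.4,.148),onz(s,240.6,198.6,.137))
a=onz(t,231,166,.148);b=onz(t,226,184,.148);print(a,b)
# throat from plate long edges (crop px), z~0.01
for p,q in (((135,20),(85,270)),((325,50),(275,300))):
    P=onz(t,200+p[0]/5,148+p[1]/5,.01);Q=onz(t,200+q[0]/5,148+q[1]/5,.01);print(np.degrees(np.arctan2(*(P-Q)[1::-1])))
print(np.degrees(np.arctan2(*(a-b)[1::-1])))
E
```

```text
90 121 ((243.0, 174.5), (29.0, 8.0), 90.0)
90 60 ((231.29412841796875, 174.32354736328125), (5.578319072723389, 18.432706832885742), 14.03624439239502)
90 51 ((247.5, 206.0), (10.0, 7.0), 90.0)
100 174 ((242.5, 174.5), (29.0, 9.0), 90.0)
100 86 ((231.4508056640625, 173.95901489257812), (7.386518478393555, 19.64012336730957), 13.240518569946289)
100 144 ((242.17074584960938, 201.46343994140625), (24.363107681274414, 8.1210355758667), 51.34019470214844)
110 332 ((236.0, 174.5), (29.0, 22.0), 90.0)
110 183 ((241.91465759277344, 201.268310546875), (24.987802505493164, 8.901905059814453), 51.34019470214844)
[0.49709582 0.1894079  0.148     ] [0.49823123 0.19227854 0.137     ]
[0.51442446 0.18389559 0.148     ] [0.4773154  0.19451419 0.148     ]
-11.700411385891353
-11.99429784404634
-15.968246767288974
```

servo_tool(
  targets=[
    {"xyz": [-3.96, 2.57, 0]},
    {"xyz": [-3.96, 2.57, 0]},
    {"xyz": [-3.96, 2.57, 0]},
    {"xyz": [-3.96, 2.57, 0]},
    {"xyz": [-3.96, 2.57, 0]},
    {"xyz": [-3.96, 2.57, 0]},
    {"xyz": [-3.96, 2.57, 0]},
    {"xyz": [-3.96, 2.57, 0]},
    {"xyz": [-3.96, 2.57, 0]},
    {"xyz": [-3.96, 2.57, 0]},
    {"xyz": [-1.36, 4.19, 0]},
    {"xyz": [-1.36, 4.19, 0]},
    {"xyz": [-1.36, 4.19, 0]},
    {"xyz": [-1.36, 4.19, 0]},
    {"xyz": [-1.36, 4.19, 0]},
    {"xyz": [-1.36, 4.19, 0]},
    {"xyz": [-1.36, 4.19, 0]},
    {"xyz": [-1.36, 4.19, 0]},
    {"xyz": [-1.36, 4.19, 0]},
    {"xyz": [-1.36, 4.19, 0]},
  ],
)

```text
invalid input
```

servo_tool(
  targets=[
    {"angular": [0, 0, -8.4]},
    {"angular": [0, 0, -8.4]},
    {"angular": [0, 0, -8.4]},
    {"angular": [0, 0, -8.4]},
    {"angular": [0, 0, -8.4]},
    {"angular": [0, 0, -8.4]},
    {"angular": [0, 0, -8.4]},
    {"angular": [0, 0, -8.4]},
    {"angular": [0, 0, -8.4]},
    {"angular": [0, 0, -8.4]},
    {"angular": [0, 0, -8.4]},
    {"angular": [0, 0, -8.4]},
    {"angular": [0, 0, -8.4]},
    {"angular": [0, 0, -8.4]},
    {"angular": [0, 0, -8.4]},
    {"angular": [0, 0, -8.4]},
    {"angular": [0, 0, -8.4]},
    {"xyz": [0, 0, 0]},
    {"xyz": [0, 0, 0]},
  ],
)

```text
invalid input
```

```bash
python3 - <<'E'
from h import *
import pickle
s=monitor.get_state();print(s['t'],s['q'],s['eef_pos'],s['ee_rot'],s['force'])
f=grab('wrist');cv2.imwrite('pics/w1.png',f['color']);pickle.dump(f,open('w1.pkl','wb'))
print(proj(f,[.497,.189,.148]))
E
```

```text
0.15 [-9.22874848e-01  3.59259494e-01  1.13073247e-02 -2.59138590e-04
 -1.22411253e+00 -2.88125397e-01] [ 0.23753936 -0.63147247  0.24782961] [ 3.14030733e+00 -1.26851702e-04 -2.78188470e+00] [0.32174039 0.30121709 0.1510308 ]
[931.17061052 663.64278431]
```

View pics/w1.png

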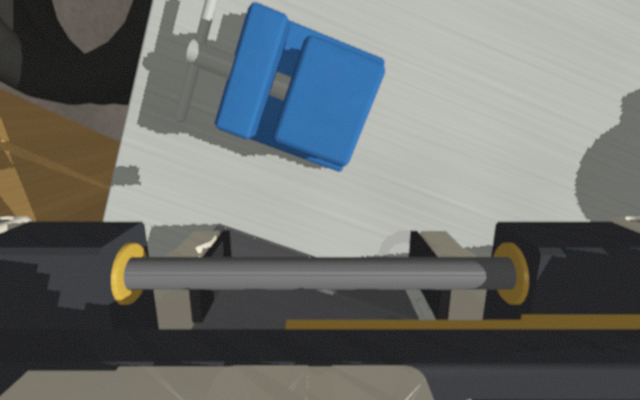

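The moves were refused, apparently because each row needs all its fields; the wrist picture only shows the start area. Resending with full rows.

servo_tool(
  targets=[
    {"angular": [0, 0, 0], "xyz": [-3.96, 2.57, 0], "claw": 8.7},
    {"angular": [0, 0, 0], "xyz": [-3.96, 2.57, 0], "claw": 8.7},
    {"angular": [0, 0, 0], "xyz": [-3.96, 2.57, 0], "claw": 8.7},
    {"angular": [0, 0, 0], "xyz": [-3.96, 2.57, 0], "claw": 8.7},
    {"angular": [0, 0, 0], "xyz": [-3.96, 2.57, 0], "claw": 8.7},
    {"angular": [0, 0, 0], "xyz": [-3.96, 2.57, 0], "claw": 8.7},
    {"angular": [0, 0, 0], "xyz": [-3.96, 2.57, 0], "claw": 8.7},
    {"angular": [0, 0, 0], "xyz": [-3.96, 2.57, 0], "claw": 8.7},
    {"angular": [0, 0, 0], "xyz": [-3.96, 2.57, 0], "claw": 8.7},
    {"angular": [0, 0, 0], "xyz": [-3.96, 2.57, 0], "claw": 8.7},
    {"angular": [0, 0, 0], "xyz": [-1.36, 4.19, 0], "claw": 8.7},
    {"angular": [0, 0, 0], "xyz": [-1.36, 4.19, 0], "claw": 8.7},
    {"angular": [0, 0, 0], "xyz": [-1.36, 4.19, 0], "claw": 8.7},
    {"angular": [0, 0, 0], "xyz": [-1.36, 4.19, 0], "claw": 8.7},
    {"angular": [0, 0, 0], "xyz": [-1.36, 4.19, 0], "claw": 8.7},
    {"angular": [0, 0, 0], "xyz": [-1.36, 4.19, 0], "claw": 8.7},
    {"angular": [0, 0, 0], "xyz": [-1.36, 4.19, 0], "claw": 8.7},
    {"angular": [0, 0, 0], "xyz": [-1.36, 4.19, 0], "claw": 8.7},
    {"angular": [0, 0, 0], "xyz": [-1.36, 4.19, 0], "claw": 8.7},
    {"angular": [0, 0, 0], "xyz": [-1.36, 4.19, 0], "claw": 8.7},
  ],
  force=40,
)

```text
t: 2.2
eef_pos: [0.497, 0.19, 0.2488]
ee_rot: [3.141, 0.0, -2.782]
force: [1.3, -0.4, -0.0]
width: 0.087
gripper_force: 0.0
```

servo_tool(
  targets=[
    {"angular": [0, 0, -8.4], "xyz": [0, 0, 0], "claw": 8.7},
    {"angular": [0, 0, -8.4], "xyz": [0, 0, 0], "claw": 8.7},
    {"angular": [0, 0, -8.4], "xyz": [0, 0, 0], "claw": 8.7},
    {"angular": [0, 0, -8.4], "xyz": [0, 0, 0], "claw": 8.7},
    {"angular": [0, 0, -8.4], "xyz": [0, 0, 0], "claw": 8.7},
    {"angular": [0, 0, -8.4], "xyz": [0, 0, 0], "claw": 8.7},
    {"angular": [0, 0, -8.4], "xyz": [0, 0, 0], "claw": 8.7},
    {"angular": [0, 0, -8.4], "xyz": [0, 0, 0], "claw": 8.7},
    {"angular": [0, 0, -8.4], "xyz": [0, 0, 0], "claw": 8.7},
    {"angular": [0, 0, -8.4], "xyz": [0, 0, 0], "claw": 8.7},
    {"angular": [0, 0, -8.4], "xyz": [0, 0, 0], "claw": 8.7},
    {"angular": [0, 0, -8.4], "xyz": [0, 0, 0], "claw": 8.7},
    {"angular": [0, 0, -8.4], "xyz": [0, 0, 0], "claw": 8.7},
    {"angular": [0, 0, -8.4], "xyz": [0, 0, 0], "claw": 8.7},
    {"angular": [0, 0, -8.4], "xyz": [0, 0, 0], "claw": 8.7},
    {"angular": [0, 0, -8.4], "xyz": [0, 0, 0], "claw": 8.7},
    {"angular": [0, 0, -8.4], "xyz": [0, 0, 0], "claw": 8.7},
    {"angular": [0, 0, 0], "xyz": [0, 0, 0], "claw": 8.7},
  ],
)

```text
t: 4.0
eef_pos: [0.4975, 0.1882, 0.2485]
ee_rot: [3.142, 0.0, -0.287]
force: [0.3, -0.0, 0.3]
width: 0.0871
gripper_force: 0.0
```

```bash
python3 - <<'E'
from h import *
import pickle
s=monitor.get_state();print(s['t'],s['q'],s['eef_pos'],s['ee_rot'],s['force'])
f=grab('wrist');cv2.imwrite('pics/w2.png',f['color']);pickle.dump(f,open('w2.pkl','wb'))
print(proj(f,[.497,.189,.148]))
E
```

```text
4.0 [ 7.30599023e-01  1.23078463e-01 -3.02248236e-01 -1.20860326e-04
 -1.14557383e+00  5.53002709e-01] [0.497452   0.18824056 0.24849714] [ 3.14156181e+00  1.48416011e-04 -2.87244461e-01] [ 0.34854681 -0.04642344  0.2658111 ]
[319.7829973  206.15138233]
```

View pics/w2.png

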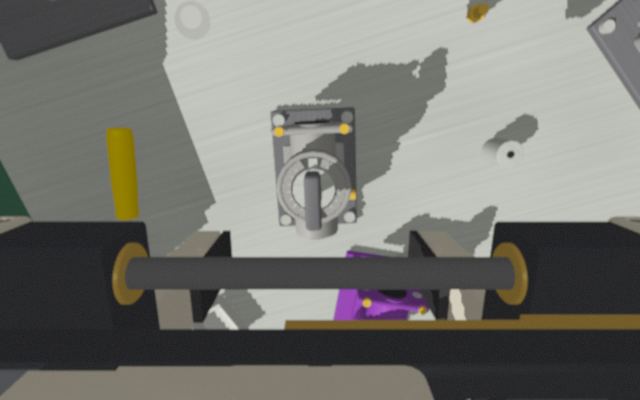

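Wrist view: carburetor A in the centre, T-bar from (314,172) to (312,230), nearly parallel to the tool x axis. Masking it for a precise fix.

```bash
python3 - <<'E'
from h import *
import pickle
f=pickle.load(open('w2.pkl','rb'))
g=cv2.cvtColor(f['color'],cv2.COLOR_BGR2GRAY)
for r in (176,182,188,194,200,206,212,218,224,230,234): print(r,g[r,298:330])
print(g[164:240,313])
cv2.imwrite('pics/c2.png',cv2.resize(f['color'][100:245,260:370],None,fx=4,fy=4,interpolation=cv2.INTER_CUBIC))
E
```

```text
176 [184 193 195 196 196 184 148 104  83  80  76  77  77  77  76  75  76  76
  74  69  63  73  94 112 117 118 119 120 119 120 119 113]
182 [194 194 193 194 189 170 145 131 127 129 127 124 122 122 118 118 117 115
 108  97  82  77  88 107 114 115 116 115 115 116 116 116]
188 [197 196 197 196 194 182 153 134 129 128 127 123 124 121 119 120 116 116
 110 100  84  70  76  97 112 116 118 123 128 141 156 168]
194 [196 196 196 196 195 187 161 138 130 128 126 123 123 120 120 118 116 114
 112 103  89  74  84 130 170 190 195 196 195 195 195 195]
200 [196 197 196 196 196 190 170 144 132 129 128 124 121 121 119 116 118 114
 114 103  89  76 103 153 185 194 196 195 196 195 195 191]
206 [158 148 144 159 176 176 161 143 134 130 126 124 122 120 119 119 114 116
 112 104  92  80 101 147 175 176 165 152 142 139 147 165]
212 [164 163 165 166 168 165 158 141 131 132 126 123 122 121 118 117 117 114
 112 109  95  81  70  75  84  91 114 142 160 163 164 166]
218 [171 169 164 159 156 152 146 134 132 131 129 124 123 121 120 116 115 114
 115 108 100  87  76  94 125 139 144 151 160 166 166 165]
224 [178 180 182 182 183 185 180 162 142 132 129 124 121 120 116 115 115 115
 114 110  99  88  77  96 125 136 133 127 124 119 111 107]
230 [177 177 181 182 183 186 187 188 184 177 169 156 148 143 141 137 139 143
 141 140 137 138 140 144 140 137 134 130 124 118 114 109]
234 [184 181 182 182 184 186 187 189 190 192 192 189 187 182 179 175 172 166
 162 159 156 152 148 145 140 137 132 130 124 117 116 108]
[184 163 134 125 146 167 161 117  70  62  61  69  75  89 101 111 118 118
 118 119 119 118 118 118 120 117 118 119 118 118 118 119 119 119 118 116
 116 118 117 118 117 118 119 117 117 119 118 117 117 117 116 117 117 117
 116 118 117 115 117 117 115 116 116 117 117 124 137 158 171 174 175 174
 175 173 171 179]
```

View pics/c2.png

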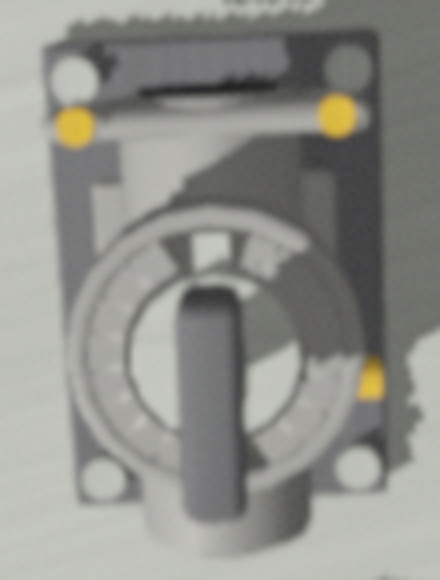

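```bash
python3 - <<'E'
from h import *
import pickle
f=pickle.load(open('w2.pkl','rb'))
print(onz(f,311.5,203.8,.148), 'collar',onz(f,260+215/4,100+352/4,.1))
a=onz(f,310.9,180,.148);b=onz(f,312,227,.148);print(a,b,np.linalg.norm(a-b),np.degrees(np.arctan2(*(a-b)[1::-1])))
print('w',np.linalg.norm(onz(f,304.5,200,.148)-onz(f,317.8,200,.148)))
for u1,v1,u2,v2 in((45,45,80,500),(378,30,387,490)):
    a=onz(f,260+u1/4,100+v1/4,.01);b=onz(f,260+u2/4,100+v2/4,.01);print(np.degrees(np.arctan2(*(a-b)[1::-1])))
R=f['R'].T;print(R[:,0],R[:,1])
E
```

```text
[0.50037095 0.1941833  0.148     ] collar [0.50024487 0.19332907 0.1       ]
[0.51714606 0.18953129 0.148     ] [0.48343144 0.19894508 0.148     ] 0.035004212391126076 -15.60079977569241
w 0.009491074013929993
-14.063850510304624
-13.901704148442231
[-2.84743313e-01 -9.58603604e-01  6.13289947e-04] [-0.92662942  0.27540946  0.25594443]
```

servo_tool(
  targets=[
    {"angular": [0, 0, -0.8], "xyz": [0.1, -0.53, 0], "claw": 5},
    {"angular": [0, 0, 0], "xyz": [0, 0, 2], "claw": 5},
    {"angular": [0, 0, 0], "xyz": [0, 0, 2], "claw": 5},
    {"angular": [0, 0, 0], "xyz": [0, 0, 2], "claw": 5},
    {"angular": [0, 0, 0], "xyz": [0, 0, 2], "claw": 5},
    {"angular": [0, 0, 0], "xyz": [0, 0, 1.5], "claw": 5},
    {"angular": [0, 0, 0], "xyz": [0, 0, 1.1], "claw": 5},
    {"angular": [0, 0, 0], "xyz": [0, 0, 0], "claw": 5},
    {"angular": [0, 0, 0], "xyz": [0, 0, 0], "claw": 2.4},
    {"angular": [0, 0, 0], "xyz": [0, 0, 0], "claw": 2.4},
    {"angular": [0, 0, 0], "xyz": [0, 0, 0], "claw": 2.4},
  ],
  force=45,
)

```text
t: 5.15
eef_pos: [0.5004, 0.1934, 0.1434]
ee_rot: [-3.14, -0.001, -0.276]
force: [-0.3, 0.1, -0.8]
width: 0.0313
gripper_force: 0.0
```

servo_tool(
  targets=[
    {"angular": [0, 0, 0], "xyz": [0, 0, 0], "claw": 1.0},
    {"angular": [0, 0, 0], "xyz": [0, 0, 0], "claw": 0.6},
    {"angular": [0, 0, 0], "xyz": [0, 0, 0], "claw": 0.6},
    {"angular": [0, 0, 0], "xyz": [0, 0, 0], "claw": 0.6},
    {"angular": [0, 0, 0], "xyz": [0, 0, 0], "claw": 0.6},
  ],
)

```text
t: 5.65
eef_pos: [0.5, 0.1929, 0.1427]
ee_rot: [3.141, -0.0, -0.275]
force: [-0.8, -1.2, 2.3]
width: 0.0118
gripper_force: 44.9
```

Gripped with little side force, width 11.8 mm. Now pressing down.

servo_tool(
  targets=[
    {"angular": [0, 0, 0], "xyz": [0, 0, 0.2], "claw": 0.6},
    {"angular": [0, 0, 0], "xyz": [0, 0, 0.2], "claw": 0.6},
    {"angular": [0, 0, 0], "xyz": [0, 0, 0.2], "claw": 0.6},
    {"angular": [0, 0, 0], "xyz": [0, 0, 0.2], "claw": 0.6},
    {"angular": [0, 0, 0], "xyz": [0, 0, 0.2], "claw": 0.6},
    {"angular": [0, 0, 0], "xyz": [0, 0, 0.1], "claw": 0.6},
    {"angular": [0, 0, 0], "xyz": [0, 0, 0], "claw": 0.6},
    {"angular": [0, 0, 0], "xyz": [0, 0, 0], "claw": 0.6},
  ],
)

```text
t: 6.45
eef_pos: [0.5001, 0.193, 0.1318]
ee_rot: [3.141, -0.0, -0.275]
force: [-1.7, -2.7, 7.3]
width: 0.0118
gripper_force: 44.9
```

servo_tool(
  targets=[
    {"angular": [0, 0, 0], "xyz": [0, 0, 0.1], "claw": 0.6},
    {"angular": [0, 0, 0], "xyz": [0, 0, 0.05], "claw": 0.6},
    {"angular": [0, 0, 0], "xyz": [0, 0, 0], "claw": 0.6},
  ],
)

```text
t: 6.75
eef_pos: [0.5001, 0.1929, 0.1308]
ee_rot: [3.142, -0.0, -0.275]
force: [-3.7, -2.3, 10.5]
width: 0.0121
gripper_force: 44.9
```

On the stop. Twisting 52° clockwise (positive about the tool z).

servo_tool(
  targets=[
    {"angular": [0, 0, 4], "xyz": [0, 0, 0], "claw": 0.6},
    {"angular": [0, 0, 4], "xyz": [0, 0, 0], "claw": 0.6},
    {"angular": [0, 0, 4], "xyz": [0, 0, 0], "claw": 0.6},
    {"angular": [0, 0, 4], "xyz": [0, 0, 0], "claw": 0.6},
    {"angular": [0, 0, 4], "xyz": [0, 0, 0], "claw": 0.6},
    {"angular": [0, 0, 4], "xyz": [0, 0, 0], "claw": 0.6},
    {"angular": [0, 0, 4], "xyz": [0, 0, 0], "claw": 0.6},
    {"angular": [0, 0, 4], "xyz": [0, 0, 0], "claw": 0.6},
    {"angular": [0, 0, 4], "xyz": [0, 0, 0], "claw": 0.6},
    {"angular": [0, 0, 4], "xyz": [0, 0, 0], "claw": 0.6},
    {"angular": [0, 0, 4], "xyz": [0, 0, 0], "claw": 0.6},
    {"angular": [0, 0, 4], "xyz": [0, 0, 0], "claw": 0.6},
    {"angular": [0, 0, 4], "xyz": [0, 0, 0], "claw": 0.6},
    {"angular": [0, 0, 0], "xyz": [0, 0, 0], "claw": 0.6},
    {"angular": [0, 0, 0], "xyz": [0, 0, 0], "claw": 0.6},
  ],
)

```text
t: 8.25
eef_pos: [0.4996, 0.1924, 0.1308]
ee_rot: [3.141, -0.001, -1.183]
force: [-5.6, -3.2, 13.6]
width: 0.0121
gripper_force: 44.9
```

```bash
python3 - <<'E'
from h import *
s=monitor.get_state();print(s['eef_pos'],s['ee_rot'],s['force'],s['moment'],s['width'])
E
```

```text
[0.49962218 0.1924075  0.13078735] [ 3.14071396e+00 -7.22704031e-04 -1.18307003e+00] [-5.61353004 -3.18312745 13.59116744] [-1.61681984  2.18078864 -0.03620236] 0.012105489111908358
```

servo_tool(
  targets=[
    {"angular": [0, 0, 0], "xyz": [0, 0, -0.2], "claw": 0.6},
    {"angular": [0, 0, 0], "xyz": [0, 0, -0.2], "claw": 0.6},
    {"angular": [0, 0, 0], "xyz": [0, 0, -0.2], "claw": 0.6},
    {"angular": [0, 0, 0], "xyz": [0, 0, -0.2], "claw": 0.6},
    {"angular": [0, 0, 0], "xyz": [0, 0, 0], "claw": 0.6},
    {"angular": [0, 0, 0], "xyz": [0, 0, 0], "claw": 0.6},
  ],
)

```text
t: 8.85
eef_pos: [0.4995, 0.1924, 0.1378]
ee_rot: [3.14, -0.001, -1.183]
force: [-1.6, -5.7, 4.6]
width: 0.0114
gripper_force: 44.9
```

servo_tool(
  targets=[
    {"angular": [0, 0, 0], "xyz": [0, 0, -0.1], "claw": 0.6},
    {"angular": [0, 0, 0], "xyz": [0, 0, 0], "claw": 0.6},
    {"angular": [0, 0, 0], "xyz": [0, 0, 0], "claw": 1.6},
    {"angular": [0, 0, 0], "xyz": [0, 0, 0], "claw": 2.4},
    {"angular": [0, 0, 0], "xyz": [0, 0, 0], "claw": 4},
    {"angular": [0, 0, 0], "xyz": [0, 0, 0], "claw": 5},
    {"angular": [0, 0, 0], "xyz": [0, 0, 0], "claw": 5},
    {"angular": [0, 0, 0], "xyz": [0, 0, 0], "claw": 5},
    {"angular": [0, 0, 0], "xyz": [0, 0, -2], "claw": 5},
    {"angular": [0, 0, 0], "xyz": [0, 0, -3], "claw": 5},
    {"angular": [0, 0, 0], "xyz": [0, 0, -3], "claw": 5},
    {"angular": [0, 0, 0], "xyz": [0, 0, -3], "claw": 5},
    {"angular": [0, 0, 0], "xyz": [0, 0, 0], "claw": 5},
    {"angular": [0, 0, 0], "xyz": [0, 0, 0], "claw": 5},
  ],
)

```text
t: 10.25
eef_pos: [0.5001, 0.1933, 0.2496]
ee_rot: [-3.14, 0.001, -1.183]
force: [0.2, -1.1, -0.4]
width: 0.05
gripper_force: 0.0
```

```bash
python3 - <<'E'
from h import *
f=grab('wrist');s=grab('side')
u,v=proj(f,[.5,.193,.12]).astype(int);print(u,v)
c=lambda i,x,y,w:cv2.resize(i[max(y,0):y+w,max(x,0):x+w],(400,400),interpolation=cv2.INTER_CUBIC)
cv2.imwrite('pics/end.png',np.hstack([c(f['color'],u-70,v-80,140),c(s['color'],190,170,120)]))
E
```

```text
321 193
```

View pics/end.png

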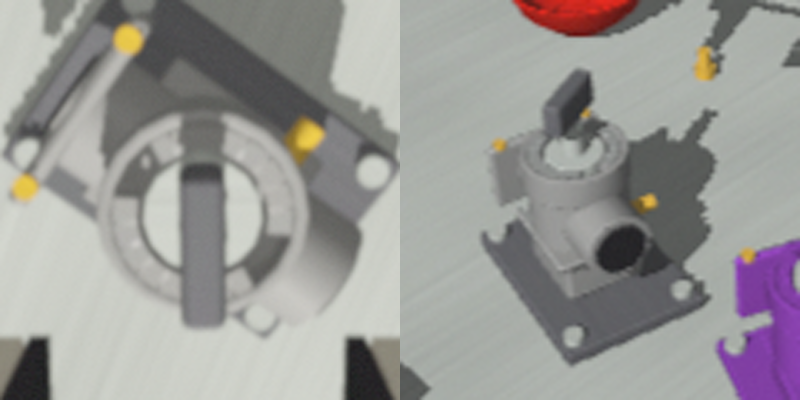

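The final crop shows the bar vertical in the tool view at (203,250), about 54° clockwise from the throat. It sits lower than before and nothing touches it. Handing in.

```bash
python3 -c "
from station import order
print(order.job_done())"
```

```text
the job is handed in; nothing more can be done
None
```

I pressed the standing cap to its stop, twisted it about 52° to roughly 54° clockwise of its throat, let it rise into its notch and released it. The job was handed in at about 10 s; no verdict was returned, and the locked cap and purple look-alikes were not touched.

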